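# Load the blue-light viewer and hold its spring shutter half open

### The job

With the viewer's shutter still shut, stand the three loose glass rods from the tray upright and fully down in free wells of the row that already holds a rod of their own length, and let go of them. Then slide the spring-return shutter open to its half mark, so that the row far from the handle is lit while the row next to the handle is never uncovered, and finish while still holding it there with the gripper's fingers. Leave the two rods already in the viewer and the other things on the bench where they are.

Things in the scene. Friction and masses are not known exactly. Their poses are not given: they have to be found in the camera images.
- viewer: blue-light viewer, fixed dark case 220 (its x) by 410 mm (its y), deck 70 mm high; origin under its centre on the bench, z up; at yaw 0 x points away from the robot. Left of centre (y 53 to 197 mm) a clear rack, top 103 mm above the bench: rows of 3 wells at y = 160 (left) and 90 mm (right), x = -66, 0, 66 mm, floor at 85 mm. Right of it the black shutter slides between two rails
- shutter (a joint): shutter travel: 0 shut (both rows dark) to 0.14 m open, along the viewer's -y (away from the rack). A spring pulls it shut: about 3.5 N at 0, 8.4 N at half (0.07), 13.3 N at full; let go, it closes. Half: left row lit, right row covered; past 0.095 the right row begins to be lit. Rail marks: white shut, red half, white full; a white line by the handle points at them
- shutter_handle (a point): centre of the shutter's handle, an upright grey aluminium bar on the shutter plate: 70 mm along the viewer's x, 12 mm thick along its y, reaching 15 mm above and below this point, which is 97 mm above the bench (plate top at 74 mm). Shut, it stands at viewer y = -12 mm, 59 mm clear of the rack's side; at half travel at y = -82 mm. Axes as the viewer's
- long_a_mid (a point): solid green glass rod, 18 mm diameter, 85 mm long, with a 12 mm black cap of the same diameter at the top (about 48 g); loose, standing on the tray at the start. Point half-way up, z along the rod
- long_b_mid (a point): solid green glass rod, 18 mm diameter, 85 mm long, with a 12 mm black cap of the same diameter at the top (about 48 g); loose, standing on the tray at the start. Point half-way up, z along the rod
- short_a_mid (a point): solid green glass rod, 18 mm diameter, 60 mm long, with a 12 mm black cap of the same diameter at the top (about 34 g); loose, standing on the tray at the start. Point half-way up, z along the rod
- ref_long_mid (a point): solid green glass rod, 18 mm diameter, 85 mm long, with a 12 mm black cap of the same diameter at the top (about 48 g); already seated at the far end (x = 66 mm) of one of the viewer's rows (which row varies; the other wells of the row are free), its top 170 mm above the bench. Point half-way up, z along the rod
- ref_short_mid (a point): solid green glass rod, 18 mm diameter, 60 mm long, with a 12 mm black cap of the same diameter at the top (about 34 g); already seated at the far end (x = 66 mm) of the viewer's other row, its top 145 mm above the bench. Point half-way up, z along the rod
- tray: fixed white tray, 180 mm (its x) by 200 mm (its y), floor 5 mm and rim 14 mm above the bench; origin under its centre. The rods on it stand at least 80 mm apart
- well_left_near (a point): centre of the mouth of a well (20.5 to 21 mm wide, 18 mm deep, flat floor, white ring round it) in the viewer's rack: left (far from the handle) row, near end (viewer x = -66 mm); z up
- well_left_mid (a point): centre of the mouth of a well (20.5 to 21 mm wide, 18 mm deep, flat floor, white ring round it) in the viewer's rack: left (far from the handle) row, middle; z up
- well_left_far (a point): centre of the mouth of a well (20.5 to 21 mm wide, 18 mm deep, flat floor, white ring round it) in the viewer's rack: left (far from the handle) row, far end (viewer x = 66 mm); z up
- well_right_near (a point): centre of the mouth of a well (20.5 to 21 mm wide, 18 mm deep, flat floor, white ring round it) in the viewer's rack: right (next to the handle) row, near end (viewer x = -66 mm); z up
- well_right_mid (a point): centre of the mouth of a well (20.5 to 21 mm wide, 18 mm deep, flat floor, white ring round it) in the viewer's rack: right (next to the handle) row, middle; z up
- well_right_far (a point): centre of the mouth of a well (20.5 to 21 mm wide, 18 mm deep, flat floor, white ring round it) in the viewer's rack: right (next to the handle) row, far end (viewer x = 66 mm); z up
- spectacles: amber viewing spectacles on the bench, 140 mm wide, 45 mm high; bystander
- wash_bottle: white wash bottle with red cap, 68 mm diameter, 200 mm high; bystander, origin under it
- forceps: steel forceps lying flat, 130 mm long; bystander
- electrode_bar: glass electrode bar with red end blocks, 280 mm long, 34 mm high; bystander
- timer: white bench timer, 70 by 75 by 22 mm; bystander

How it is judged:
On the way, in this order (a step that is already met when the one before it is completed fails the run):
1. all five rods stand seated in rows of one length each, let go, with the shutter shut (((y of long_a_mid in the frame of viewer between 0.152 and 0.168 m and y of long_b_mid in the frame of viewer between 0.152 and 0.168 m and y of ref_long_mid in the frame of viewer between 0.152 and 0.168 m and y of short_a_mid in the frame of viewer between 0.082 and 0.098 m and y of ref_short_mid in the frame of viewer between 0.082 and 0.098 m) or (y of long_a_mid in the frame of viewer between 0.082 and 0.098 m and y of long_b_mid in the frame of viewer between 0.082 and 0.098 m and y of ref_long_mid in the frame of viewer between 0.082 and 0.098 m and y of short_a_mid in the frame of viewer between 0.152 and 0.168 m and y of ref_short_mid in the frame of viewer between 0.152 and 0.168 m)) and z of long_a_mid in the frame of viewer between 0.1235 and 0.1315 m and z of long_b_mid in the frame of viewer between 0.1235 and 0.1315 m and z of ref_long_mid in the frame of viewer between 0.1235 and 0.1315 m and z of short_a_mid in the frame of viewer between 0.111 and 0.119 m and z of ref_short_mid in the frame of viewer between 0.111 and 0.119 m and angle between each of long_a_mid, long_b_mid, ref_long_mid, short_a_mid, ref_short_mid's own z axis and vertical below 0.12 rad and contact force between each of long_a, long_b, ref_long, short_a, ref_short and the fingers below 0.05 N and linear speed of each of long_a, long_b, ref_long, short_a, ref_short below 0.03 m/s and value of joint shutter below 0.01 m), for 0.2 s.
2. the shutter is held by the fingers at half travel (value of joint shutter between 0.06 and 0.08 m and velocity of joint shutter between -0.01 and 0.01 m/s and contact force between shutter and the fingers above 2 N), for 0.5 s.
At the end, for the whole second after the job is handed in: All five rods stand in two rows of one length each: within 8 mm of the row's line, fully down (4 mm), upright (0.12 rad), at rest, not touched by the fingers. The shutter is still, at 60 to 80 mm of its 140 mm travel, held by the fingers with over 2 N (all of step 2 and ((y of long_a_mid in the frame of viewer between 0.152 and 0.168 m and y of long_b_mid in the frame of viewer between 0.152 and 0.168 m and y of ref_long_mid in the frame of viewer between 0.152 and 0.168 m and y of short_a_mid in the frame of viewer between 0.082 and 0.098 m and y of ref_short_mid in the frame of viewer between 0.082 and 0.098 m) or (y of long_a_mid in the frame of viewer between 0.082 and 0.098 m and y of long_b_mid in the frame of viewer between 0.082 and 0.098 m and y of ref_long_mid in the frame of viewer between 0.082 and 0.098 m and y of short_a_mid in the frame of viewer between 0.152 and 0.168 m and y of ref_short_mid in the frame of viewer between 0.152 and 0.168 m)) and z of long_a_mid in the frame of viewer between 0.1235 and 0.1315 m and z of long_b_mid in the frame of viewer between 0.1235 and 0.1315 m and z of ref_long_mid in the frame of viewer between 0.1235 and 0.1315 m and z of short_a_mid in the frame of viewer between 0.111 and 0.119 m and z of ref_short_mid in the frame of viewer between 0.111 and 0.119 m and angle between each of long_a_mid, long_b_mid, ref_long_mid, short_a_mid, ref_short_mid's own z axis and vertical below 0.12 rad and contact force between each of long_a, long_b, ref_long, short_a, ref_short and the fingers below 0.05 N and linear speed of each of long_a, long_b, ref_long, short_a, ref_short below 0.03 m/s); the arm keeps its last pose, push and grip.
It fails at once if the row next to the handle is uncovered (shutter past 100 mm) (value of joint shutter above 0.1 m).
It fails at once if a rod already in the viewer is taken out of its well or shifted (over 20 mm) (distance of ref_long_mid from where it was at the start of the episode above 0.02 m or distance of ref_short_mid from where it was at the start of the episode above 0.02 m).
It fails at once if another thing on the bench is shifted by more than 30 mm (distance of spectacles from where it was at the start of the episode above 0.03 m or distance of wash_bottle from where it was at the start of the episode above 0.03 m or distance of forceps from where it was at the start of the episode above 0.03 m or distance of electrode_bar from where it was at the start of the episode above 0.03 m or distance of timer from where it was at the start of the episode above 0.03 m).
It also fails if it takes over 64 s, if anything falls off the work surface, if the arm or the gripper's body presses on something with over 40 N, if the wrist force passes 120 N, or if a joint passes its speed limit or range.

### The arm

A 6-joint arm with a two-finger parallel gripper is mounted at the origin on the work surface. World frame = base frame: x ahead of the robot, y to its left, z up, the work surface at z = 0. Lengths are in m, angles in rad, forces in N, time in s.
With the tool pointing down it reaches from about 0.425 to 0.95 m from the base axis. Payload 3.5 kg.
Tool frame: the origin (TCP) lies on the centre line of the jaws, within the pads' length; the fingertips stand 8 mm ahead of it and the grasp point (between the pads) lies 11 mm behind it; z points along the fingers, y is the direction in which the jaws open and shut (so a half turn about z gives the same grasp; the last joint's range is limited). The gripper opens to 85 mm and grips with 20 to 120 N. Pads are 22 mm wide; open, the fingers measure 114 mm over their backs; the gripper's body (76 mm by 85 mm) begins 54 mm behind the grasp point. The pads swing forward as they close: fully open they stand 13 mm farther back than shut.
Start: joints at [0.997, 0.286, 1.577, -0, 1.279, -0.15], TCP at [0.278, 0.615, 0.239] pointing down, gripper open.
Joint ranges: [-2.77, 2.77], [-0.9, 2.22], [0.21, 2.48], [-1.53, 4.67], [0.24, 2.81], [-2.84, 2.84]. Speed limits (rad/s): [2.79, 2.79, 3.14, 3.14, 3.14, 3.14].

### API

Orientations are given as a rotation vector (axis times angle).
In Python, from bench import robot gives the robot as it stands.
- The arm moves only by the tool jog_arm, never from a script. Its argument "targets" is a list of rows, each a list of 5 numbers: the finger opening in mm, from 0 to 85.4, then the shift along the tool's x, y, z in mm, then the turn about the tool's z in rad. A call has 1 to 20 rows; each row is the pose to reach, as a shift and turn from the pose commanded when the call began, along the tool's axes at that moment; what a row does not reach only later rows make up. A row lasts 1/8 s, in which the tool goes at most 62.5 mm and 10.7 degrees, less where a joint would pass 70% of its speed; a pose out of reach is approached as far as the arm can. A call with a gripper value outside its range is refused whole. The fingers move at their own pace and stop on an object; "force" is the grip in N (left out, the last holds). Time passes only in rows, so rows that repeat a pose let the fingers close. It gives the time, the measured TCP pose, the force and the opening at its end, in the units of the state.
- robot.get_obs(): the state, without advancing time (a new reading comes with each control period).
- robot.read_camera(name): name is "scene" or "top" or "wrist"; returns the picture (480x640x3 uint8, red, green, blue); there is no depth.
- robot.get_calibration(name): a dict with "fx", "fy", "cx", "cy" (pixels), "R" (3x3) and "t" (3): a world point X has camera coordinates R X + t; the wrist camera has in their place "mount" (4x4, takes a point from camera to tool coordinates, whose origin is the TCP and whose axes are the flange's). Camera axes: x right, y down, z forward; pixel columns grow to the right and rows downward; lengths in m; the calibration is good to about 2 mm. The wrist camera is an equidistant fisheye: a pixel r from the principal point sees the ray r / f radians off the axis. A picture is of the moment at which its call begins: read the wrist's pose just before it. get_calibration takes no time and is no camera call.
- robot.sign_off(): hands the job in, once; it reports no verdict.
Trained networks look in the newest picture that a camera, given by its name, has taken for a name from the list of things; names that differ only in an ending like _2 or _b are one class to them, and where a whole thing is asked for, a point or a joint stands for the part that bears it (a point fixed in the world has none). Each returns a list of dicts, best first, with "confidence" (0 to 1); they miss things now and then, are a little off and sometimes report something else, mostly with a low value. They report only what shows in the picture. A call takes as long as a camera call.
- robot.masks_of(name, camera): "mask" (480x640 bool, what is visible of it) and "bbox" ([centre column, centre row, width, height] in pixels, round what is visible of it).
The state is a dict: "t": time; "q": joint angles; "joint_velocities": joint speeds; "effort": joint torques, N m; "tool_pos": TCP position; "ee_rot": TCP orientation; "ft_force": force on the tool from outside, world axes, zero at the start; "moment": the same for the moment, N m; "finger_gap": finger opening in m.
Only numpy, scipy, OpenCV 4.12 (cv2) and the standard library are available. Lean on these libraries where they do the work, as an engineer would, in place of code of your own. Each camera call takes 0.05 s, during which the arm holds its last target. There are 200 camera calls.

## Working session

There is one attempt and no reset: what is moved stays moved. The work goes in short steps, Python scripts to look and compute and a tool call to move; the robot and the scene stay as the last step left them, time stands still between calls to the robot, and variables do not carry over. Pictures are saved under pics/ and viewed, about 8 in all and at most 12, crops included, and the job is handed in when it is done.

Besides the shell and the picture viewer there is one more tool, called after ">>>" as a command line: name --pt "numbers of a row" for each row, then --argument value for the rest. jog_arm: Moves the arm, as the interface text tells. Its arguments: {"type":"object","properties":{"targets":{"type":"array"},"force":{"type":"number"}},"required":["targets"]}

```bash
mkdir -p pics; ls
python3 - <<'E'
from bench import robot
import cv2,numpy as np
o=robot.get_obs();print(o)
for c in ["scene","top","wrist"]:
    im=robot.read_camera(c);cv2.imwrite(f"pics/{c}0.png",im[...,::-1]);print(c,robot.get_calibration(c))
E
```

```text
pics
{'t': 0.0, 'q': array([ 9.96978684e-01,  2.87200526e-01,  1.57818475e+00,  1.98534639e-06,
        1.27858349e+00, -1.49998814e-01]), 'joint_velocities': array([-1.17016286e-03, -2.25085521e-04, -3.88425835e-05, -1.84130602e-03,
        5.43263633e-04, -5.41121518e-04]), 'effort': array([-4.68334365e-04, -4.05963707e+01, -2.92638195e+01, -1.25567335e-04,
        5.62864836e-03,  1.26621717e-05]), 'tool_pos': array([0.27721175, 0.61475052, 0.23791971]), 'ee_rot': array([-0.66058487, -3.07049238,  0.00348863]), 'ft_force': array([-0.89728786,  0.19281863,  1.07703409]), 'moment': array([ 0.02046168,  0.08051021, -0.03432152]), 'finger_gap': 0.08533187236037641}
scene {'fx': 454.6506197829201, 'fy': 454.6506197829201, 'cx': 319.8563808403981, 'cy': 244.97698208413723, 'R': array([[ 0.7963081 ,  0.60489006,  0.00119183],
       [ 0.35806459, -0.46978461, -0.80690283],
       [-0.4875276 ,  0.64297001, -0.590683  ]]), 't': array([-0.45403128, -0.16653504,  1.31813962])}
top {'fx': 532.3000842733609, 'fy': 532.3000842733609, 'cx': 327.2920459103795, 'cy': 240.27084955830347, 'R': array([[-0.01289289, -0.9998837 , -0.0081456 ],
       [-0.9878356 ,  0.01399919, -0.15487044],
       [ 0.15496646,  0.00604978, -0.98790121]]), 't': array([-0.05258306,  0.59289098,  1.18506635])}
wrist {'fx': 371.64829954431775, 'fy': 371.64829954431775, 'cx': 313.7610998904445, 'cy': 234.59990093210504, 'mount': array([[-1.30028897e-03, -9.44253107e-01, -3.29217830e-01,
         8.45243929e-02],
       [ 9.99999011e-01, -1.40406113e-03,  7.74605699e-05,
        -4.76334518e-04],
       [-5.35384343e-04, -3.29217404e-01,  9.44253999e-01,
        -1.33469727e-01],
       [ 0.00000000e+00,  0.00000000e+00,  0.00000000e+00,
         1.00000000e+00]])}
```

View pics/top0.png

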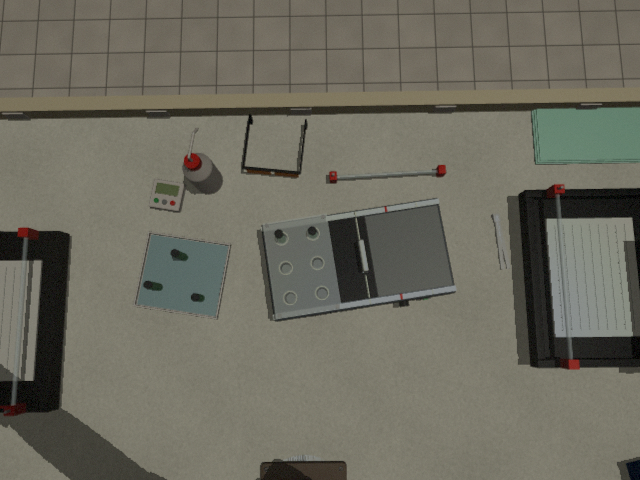

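View pics/scene0.png

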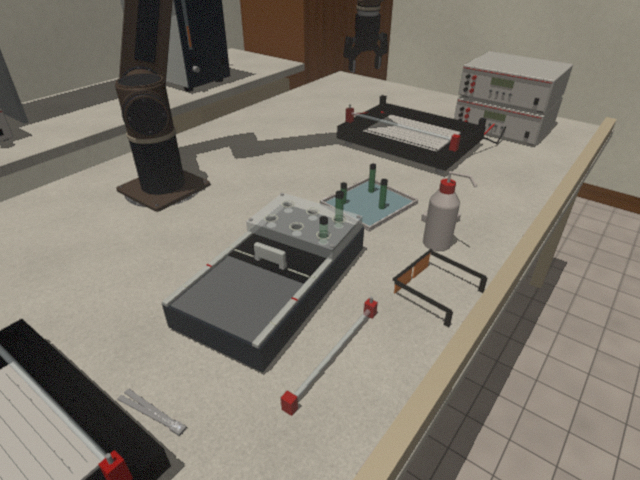

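The top view shows the viewer with its rack at left: well rings near (286,268), (290,298), (322,294), (317,263), and the seated rods at (279,234) and (313,231). The handle is at (363,255). The tray rods are at about (179,255), (152,286), (197,297). In the scene view the taller seated rod is in the row far from the handle.

```bash
cat > h.py <<'E'
from bench import robot
import cv2,numpy as np
from scipy.spatial.transform import Rotation as Ro
from scipy.optimize import least_squares
def ray(cam,uv,obs=None):
    c=robot.get_calibration(cam);d=np.array([(uv[0]-c['cx'])/c['fx'],(uv[1]-c['cy'])/c['fy']])
    if cam!='wrist':
        return -c['R'].T@c['t'], c['R'].T@np.r_[d,1]
    th=np.hypot(*d);v=np.r_[d/max(th,1e-9)*np.sin(th),np.cos(th)]
    R=Ro.from_rotvec(obs['ee_rot']).as_matrix();M=c['mount']
    return R@M[:3,3]+obs['tool_pos'],R@M[:3,:3]@v
def at_z(cam,uv,z,obs=None):
    o,d=ray(cam,uv,obs);return o+d*(z-o[2])/d[2]
def proj(cam,X,obs=None):
    c=robot.get_calibration(cam);X=np.asarray(X,float)
    if cam!='wrist': p=c['R']@X+c['t'];return np.array([c['fx']*p[0]/p[2]+c['cx'],c['fy']*p[1]/p[2]+c['cy']])
    R=Ro.from_rotvec(obs['ee_rot']).as_matrix();M=c['mount']
    p=M[:3,:3].T@(R.T@(X-obs['tool_pos'])-M[:3,3]);r=np.hypot(p[0],p[1]);th=np.arctan2(r,p[2])
    return np.array([c['fx']*th*p[0]/r+c['cx'],c['fy']*th*p[1]/r+c['cy']])
def v2w(p,X): # p=(x,y,yaw)
    c,s=np.cos(p[2]),np.sin(p[2]);return np.array([p[0]+c*X[0]-s*X[1],p[1]+s*X[0]+c*X[1],X[2]])
E
python3 - <<'E'
from h import *
W={(0,160):(286,268),(-66,160):(290,298),(-66,90):(322,294),(0,90):(317,263)}
f=lambda p:np.concatenate([proj('top',v2w(p,[k[0]/1e3,k[1]/1e3,.103]))-v for k,v in W.items()])
r=least_squares(f,[.7,0,0]);print(r.x,r.fun.round(1))
print('handle',v2w(r.x,[0,-.012,.097]),proj('top',v2w(r.x,[0,-.012,.112])),proj('scene',v2w(r.x,[0,-.012,.097])))
for h in (.145,.170):
  for y in (.09,.16): print(h,y,proj('scene',v2w(r.x,[.066,y,h])).round(),proj('top',v2w(r.x,[.066,y,h])).round())
for cam in('top','scene'):
  robot.read_camera(cam)
  for n in('long_a_mid','short_a_mid'):
    for d in robot.masks_of(n,cam):
      m=d['mask'];ys,xs=np.nonzero(m)
      print(cam,n,round(d['confidence'],2),np.round(d['bbox']),len(xs))
E
```

```text
[ 0.54417094 -0.12797147  0.13394964] [-0.2  0.1 -0.1  0.1 -0.2 -0.6  0.5  0.4]
handle [ 0.54577353 -0.13986398  0.097     ] [363.74648559 256.10584353] [267.6428859  253.17901706]
0.145 0.09 [322. 218.] [313. 231.]
0.145 0.16 [338. 202.] [280. 236.]
0.17 0.09 [322. 207.] [312. 229.]
0.17 0.16 [338. 192.] [279. 234.]
top long_a_mid 0.55 [178. 253.  12.  11.] 111
top long_a_mid 0.53 [169. 195.  37.  29.] 894
top long_a_mid 0.33 [360. 260. 201. 119.] 17428
top short_a_mid 0.48 [201. 298.  12.   8.] 67
scene long_a_mid 0.78 [382. 193.  12.  30.] 231
scene short_a_mid 0.58 [343. 192.   5.  22.] 74
```

Run:
```python
import cv2
a=cv2.imread('pics/top0.png')[220:330,130:240];b=cv2.imread('pics/scene0.png')[150:260,240:440]
a=cv2.resize(a,None,fx=4,fy=4);b=cv2.resize(b,(800,440))[:, :]
b=cv2.resize(b,(400,220));import numpy as np
c=np.zeros((440,800,3),'uint8');c[:,:440]=a
b=cv2.resize(cv2.imread('pics/scene0.png')[155:245,310:400],(360,360));c[:360,440:]=b
cv2.imwrite('pics/crop0.png',c)
```

```text
(no output)
```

View pics/crop0.png

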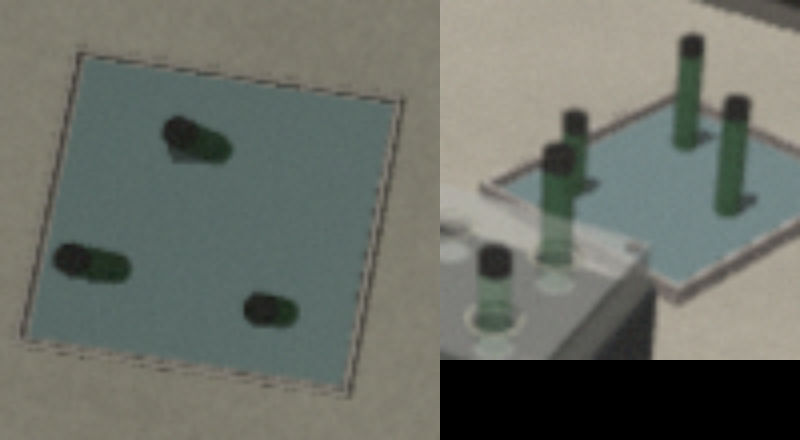

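```bash
cat >> h.py <<'E'
def tosh(X,obs,yaw_to=None): # world target TCP -> shift mm along present tool axes, turn
    R=Ro.from_rotvec(obs['ee_rot']).as_matrix();s=R.T@(np.asarray(X)-obs['tool_pos'])*1e3
    h=np.arctan2(R[1,0],R[0,0]);t=0 if yaw_to is None else -((yaw_to-h+np.pi)%(2*np.pi)-np.pi)
    return s.round(1),round(t,3)
E
python3 - <<'E'
from h import *
o=robot.get_obs()
for n,uv,uvs,z in(('L1',(175,253),(384,180.7),.09),('L2',(147.75,285),(373,165.5),.09),('S',(195.5,297.25),(343.7,184.5),.065)):
  X=at_z('top',uv,z);print(n,X.round(4),at_z('scene',uvs,z).round(4),np.hypot(*X[:2]).round(3),tosh([*X[:2],.2],o,3.275))
p=[.5442,-.128,.134]
for y in(.16,.09):
  for x in(-.066,0,.066):X=v2w(p,[x,y,.103]);print(y,x,X.round(4),np.hypot(*X[:2]).round(3))
E
```

```text
L1 [0.5613 0.2785 0.09  ] [0.568  0.2743 0.09  ] 0.627 (array([-397.2, -190.3,   39.2]), np.float64(-0.557))
L2 [0.491  0.3365 0.09  ] [0.4997 0.3311 0.09  ] 0.595 (array([-309.2, -166.3,   39.2]), np.float64(-0.557))
S [0.464  0.2366 0.065 ] [0.4719 0.2332 0.065 ] 0.521 (array([-325.6, -268.5,   39.3]), np.float64(-0.557))
0.16 -0.066 [0.4574 0.0217 0.103 ] 0.458
0.16 0 [0.5228 0.0306 0.103 ] 0.524
0.16 0.066 [0.5882 0.0394 0.103 ] 0.59
0.09 -0.066 [ 0.4668 -0.0476  0.103 ] 0.469
0.09 0 [ 0.5322 -0.0388  0.103 ] 0.534
0.09 0.066 [ 0.5976 -0.03    0.103 ] 0.598
```

>>> jog_arm --pt "85 -317 -217 0 -0.557" --pt "85 -317 -217 0 -0.557" --pt "85 -317 -217 0 -0.557" --pt "85 -317 -217 0 -0.557" --pt "85 -317 -217 0 -0.557" --pt "85 -317 -217 0 -0.557" --pt "85 -317 -217 0 -0.557" --pt "85 -317 -217 0 -0.557" --pt "85 -317 -217 0 -0.557" --pt "85 -317 -217 0 -0.557" --force 30

```text
t: 1.7
tool_pos: [0.4765, 0.2885, 0.2393]
ee_rot: [0.213, -3.134, -0.0]
ft_force: [-0.2, -0.2, 0.4]
finger_gap: 0.085
```

Run:
```python
from h import *
o=robot.get_obs();im=robot.read_camera('wrist');cv2.imwrite('pics/w1.png',im[...,::-1])
print(o['t'],o['tool_pos'],o['ee_rot'],np.abs(o['joint_velocities']).max(),o['ft_force'])
for n,X in(('L1',[.5613,.2785,.09]),('L2',[.491,.3365,.09]),('S',[.464,.2366,.065])):print(n,proj('wrist',X,o))
```

```text
1.7 [0.47645659 0.28845308 0.23928137] [ 2.12728917e-01 -3.13415284e+00 -2.48621564e-04] 0.0030576406802273787 [-0.19650382 -0.23042027  0.41066403]
L1 [290.36680694 308.64098386]
L2 [370.34158722 242.75616191]
S [256.10871736 188.26074507]
```

View pics/w1.png

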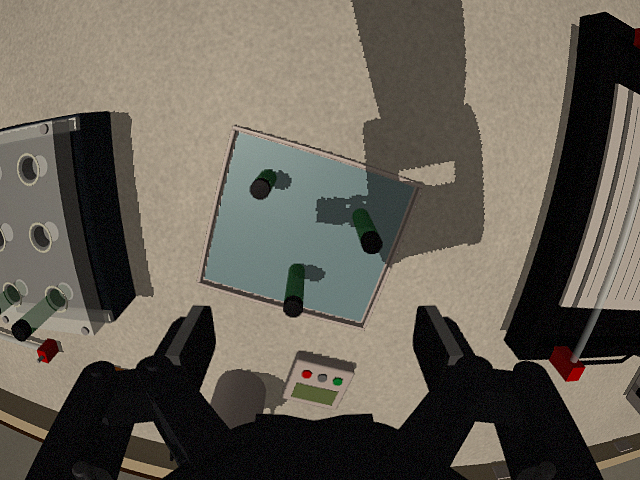

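The wrist view shows the tray rods' caps at about (293,306) for L1, (372,242) for L2 and (261,188) for the short rod. That is within 5 px of the predictions from the top camera.

Run:
```python
from h import *
o=robot.get_obs()
for n,uv,z in(('L1',(293,306),.09),('L2',(372,242),.09),('S',(261,188),.065)):
  X=at_z('wrist',uv,z,o);print(n,X.round(4),tosh([X[0],X[1],z-.041],o,3.275))
```

```text
L1 [0.5584 0.2804 0.09  ] (array([-80. , -19. , 190.3]), np.float64(0.002))
L2 [0.4902 0.3376 0.09  ] (array([-20.3,  47. , 190.3]), np.float64(0.002))
S [0.4633 0.2406 0.065 ] (array([ 19.5, -45.5, 215.3]), np.float64(0.002))
```

>>> jog_arm --pt "60 -80 -19 60 0" --pt "50 -80 -19 90 0" --pt "50 -80 -19 90 0" --pt "50 -80 -19 140 0" --pt "50 -80 -19 190 0" --pt "50 -80 -19 190 0" --pt "0 -80 -19 190 0" --pt "0 -80 -19 190 0" --pt "0 -80 -19 190 0" --pt "0 -80 -19 190 0" --pt "0 -80 -19 190 0" --pt "0 -80 -19 190 0" --force 30

```text
t: 3.25
tool_pos: [0.5615, 0.2799, 0.0534]
ee_rot: [-0.208, 3.129, 0.003]
ft_force: [-1.0, 0.3, 7.3]
finger_gap: 0.0172
```

>>> jog_arm --pt "40 0 0 0 0" --pt "40 0 0 0 0" --pt "40 0 0 0 0.2" --pt "40 0 0 0 0.38" --pt "40 0 0 0 0.57" --pt "40 0 0 0 0.76" --pt "40 0 0 0 0.95" --pt "40 0 0 0 1.14" --pt "40 0 0 0 1.33" --pt "40 0 0 0 1.52" --pt "40 0 0 0 1.571" --pt "40 0 0 0 1.571" --pt "0 0 0 0 1.571" --pt "0 0 0 0 1.571" --pt "0 0 0 0 1.571" --pt "0 0 0 0 1.571" --pt "0 0 0 0 1.571"

```text
t: 5.38
tool_pos: [0.559, 0.2789, 0.0493]
ee_rot: [-2.069, -2.364, 0.0]
ft_force: [-0.7, -0.5, -0.2]
finger_gap: 0.017
```

Run:
```python
from h import *
o=robot.get_obs();p=[.5442,-.128,.134]
print(o['tool_pos'],o['ee_rot'],o['ft_force'])
for x in(-.066,0):X=v2w(p,[x,.16,.19]);print(tosh(X,o,3.275))
```

```text
[0.55904793 0.27890516 0.04931781] [-2.06875793e+00 -2.36424059e+00  1.39457920e-04] [-0.70577242 -0.49706778 -0.1808009 ]
(array([-241.4, -134.9, -140.7]), np.float64(-1.571))
(array([-241.3,  -68.9, -140.7]), np.float64(-1.571))
```

>>> jog_arm --pt "0 0 0 -60 0" --pt "0 0 0 -120 0" --pt "0 -60 -17 -130 -0.19" --pt "0 -120 -34 -130 -0.38" --pt "0 -180 -51 -130 -0.57" --pt "0 -220 -68 -130 -0.76" --pt "0 -240 -69 -130 -0.95" --pt "0 -241 -69 -130 -1.14" --pt "0 -241 -69 -130 -1.33" --pt "0 -241 -69 -130 -1.52" --pt "0 -241 -69 -130 -1.571" --pt "0 -241 -69 -130 -1.571" --pt "0 -241 -69 -130 -1.571"

```text
t: 7.0
tool_pos: [0.5226, 0.0309, 0.1792]
ee_rot: [0.207, -3.135, -0.0]
ft_force: [0.4, 0.1, 0.1]
finger_gap: 0.0174
```

Run:
```python
from h import *
o=robot.get_obs();im=robot.read_camera('wrist');cv2.imwrite('pics/w2.png',im[...,::-1])
print(o['t'],o['tool_pos'],o['ee_rot'],o['finger_gap'],o['ft_force']);p=[.5442,-.128,.134]
for y in(.16,.09):
  for x in(-.066,0,.066):print(y,x,proj('wrist',v2w(p,[x,y,.103]),o).round(1))
R=Ro.from_rotvec(o['ee_rot']).as_matrix()
print('base',proj('wrist',o['tool_pos']+R@[0,0,.044],o))
```

```text
7.0 [0.52256496 0.030907   0.17923004] [ 2.06581436e-01 -3.13470096e+00 -1.15956733e-05] 0.017400050202226725 [0.36965908 0.05613307 0.11801319]
0.16 -0.066 [313.8 143.5]
0.16 0 [314.2 253. ]
0.16 0.066 [314.5 341.9]
0.09 -0.066 [193.4 147.1]
0.09 0 [202.7 252.9]
0.09 0.066 [214.9 339.6]
base [314.97086385 275.55050831]
```

View pics/w2.png

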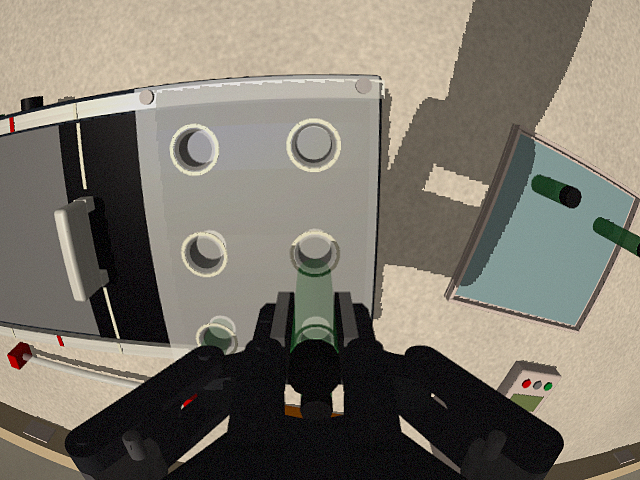

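The wrist view shows the rod held upright over left_mid. Its ring is at about (315,252), with left_near at (314,145), right_near at (195,149) and right_mid at (204,253). All are within about 2 px of the model. I'll refine the viewer pose from the rings.

Run:
```python
from h import *
o=robot.get_obs();im=cv2.imread('pics/w2.png');g=cv2.cvtColor(im,cv2.COLOR_BGR2GRAY)
obs={}
for k,(u,v) in {(-66,160):(314,145),(-66,90):(195,149),(0,90):(204.5,253)}.items():
  u0,v0=int(u)-36,int(v)-36;c=g[v0:v0+72,u0:u0+72]
  best=None
  for th in(165,175,185,195,205,215):
    cs,_=cv2.findContours((c>th).astype('uint8'),cv2.RETR_EXTERNAL,cv2.CHAIN_APPROX_NONE)
    for q in cs:
      if len(q)>60:
        e=cv2.fitEllipse(cv2.convexHull(q)); print(k,th,(e[0][0]+u0).__round__(1),(e[0][1]+v0).__round__(1),np.round(e[1],1))
```

```text
(-66, 160) 165 313.2 144.8 [54.4 55.6]
(-66, 160) 175 313.3 144.8 [54. 55.]
(-66, 160) 185 313.2 144.8 [53.9 54.7]
(-66, 160) 195 313.2 144.9 [53.3 54.4]
(-66, 160) 205 313.3 144.8 [53.  53.9]
(-66, 160) 215 313.4 144.9 [52.7 53.5]
(-66, 90) 165 193.9 149.3 [50.2 52.6]
(-66, 90) 175 194.0 149.3 [49.7 52.3]
(-66, 90) 185 193.9 149.2 [49.5 52.2]
(-66, 90) 195 193.9 149.3 [48.9 51.5]
(-66, 90) 205 193.9 149.3 [48.6 51.4]
(-66, 90) 215 194.0 149.2 [48.5 51. ]
(0, 90) 165 204.8 252.9 [47.5 48.2]
(0, 90) 175 204.7 252.9 [46.9 47.7]
(0, 90) 185 204.6 252.8 [46.6 47.2]
(0, 90) 195 204.6 252.9 [46.1 47. ]
(0, 90) 205 204.0 254.0 [42.1 47.3]
(0, 90) 215 200.1 246.7 [29.2 35.5]
```

Run:
```python
from h import *
o=robot.get_obs()
W={(-66,160):(313.3,144.8),(-66,90):(193.9,149.3),(0,90):(204.6,252.9)}
f=lambda p:np.concatenate([proj('wrist',v2w(p,[k[0]/1e3,k[1]/1e3,.103]),o)-v for k,v in W.items()])
r=least_squares(f,[.544,-.128,.134]);print(r.x,r.fun.round(1))
print(tosh(v2w(r.x,[0,.16,.103]),o,r.x[2]+np.pi),v2w(r.x,[0,.16,.103]))
```

```text
[ 0.54595668 -0.12708618  0.14272252] [ 0.7 -0.6 -0.2 -0.5 -0.7  1.4]
(array([-0.6,  0.3, 76.3]), np.float64(-0.011)) [0.52319852 0.031287   0.103     ]
```

>>> jog_arm --pt "0 -0.5 0.3 15 0" --pt "0 -0.5 0.3 28 0" --pt "0 -0.5 0.3 32 0" --pt "0 -0.5 0.3 35 0" --pt "0 -0.5 0.3 38 0" --pt "0 -0.5 0.3 40 0" --pt "0 -0.5 0.3 40 0"

```text
t: 7.92
tool_pos: [0.523, 0.0313, 0.1392]
ee_rot: [0.209, -3.134, -0.0]
ft_force: [-0.4, 0.0, -0.9]
finger_gap: 0.0171
```

>>> jog_arm --pt "0 0 0 5 0" --pt "0 0 0 9 0" --pt "0 0 0 9.5 0" --pt "0 0 0 9.5 0"

```text
t: 8.43
tool_pos: [0.5233, 0.0313, 0.1302]
ee_rot: [-0.209, 3.134, -0.0]
ft_force: [-0.9, -0.6, 3.3]
finger_gap: 0.0172
```

>>> jog_arm --pt "40 0 0 0 0" --pt "40 0 0 0 0" --pt "40 0 0 -30 0" --pt "40 0 0 -60 0" --pt "40 0 60 -60 0" --pt "40 -4 120 -60 0" --pt "40 -8 180 -60 0" --pt "45 -8 240 -60 0" --pt "50 -8 300 -60 0" --pt "50 -8 308 -30 0" --pt "50 -8 308 0 0" --pt "50 -8 308 0 0" --pt "50 -8 308 40 0" --pt "50 -8 308 81 0" --pt "50 -8 308 81 0" --pt "0 -8 308 81 0" --pt "0 -8 308 81 0" --pt "0 -8 308 81 0" --pt "0 -8 308 81 0" --pt "0 -8 308 81 0"

```text
t: 10.92
tool_pos: [0.4921, 0.3384, 0.0518]
ee_rot: [-0.209, 3.13, 0.002]
ft_force: [-0.3, -1.7, 6.0]
finger_gap: 0.0175
```

>>> jog_arm --pt "40 0 0 0 0" --pt "40 0 0 0 0" --pt "40 0 0 0 0.19" --pt "40 0 0 0 0.38" --pt "40 0 0 0 0.57" --pt "40 0 0 0 0.76" --pt "40 0 0 0 0.95" --pt "40 0 0 0 1.14" --pt "40 0 0 0 1.33" --pt "40 0 0 0 1.52" --pt "40 0 0 0 1.571" --pt "40 0 0 0 1.571" --pt "0 0 0 0 1.571" --pt "0 0 0 0 1.571" --pt "0 0 0 0 1.571" --pt "0 0 0 0 1.571"

```text
t: 12.92
tool_pos: [0.49, 0.3375, 0.0487]
ee_rot: [-2.069, -2.364, 0.0]
ft_force: [0.2, 0.3, -0.9]
finger_gap: 0.0166
```

Run:
```python
from h import *
o=robot.get_obs();p=[.54596,-.12709,.1427]
print(o['t'],o['tool_pos'],o['ee_rot'],o['ft_force'])
# mid well as found: 0.5233,0.0313 ; near = mid - 66 mm along viewer x
for yaw in(.134,.1427):
  X=np.array([.5232-.066*np.cos(yaw),.0313-.066*np.sin(yaw),.175]);print(X,v2w(p,[-.066,.16,0]),tosh(X,o,3.28))
im=robot.read_camera('scene');cv2.imwrite('pics/s1.png',im[100:340,160:480,::-1].repeat(2,0).repeat(2,1))
```

```text
12.925 [0.49003954 0.33752886 0.0487007 ] [-2.06867718e+00 -2.36419155e+00  3.86508110e-04] [ 0.23880615  0.25741356 -0.90865424]
[0.45779166 0.02248244 0.175     ] [0.45787626 0.02189743 0.        ] (array([-308. ,  -73.8, -126.3]), np.float64(-1.576))
[0.45787085 0.02191373 0.175     ] [0.45787626 0.02189743 0.        ] (array([-308.6,  -73.8, -126.3]), np.float64(-1.576))
```

View pics/s1.png

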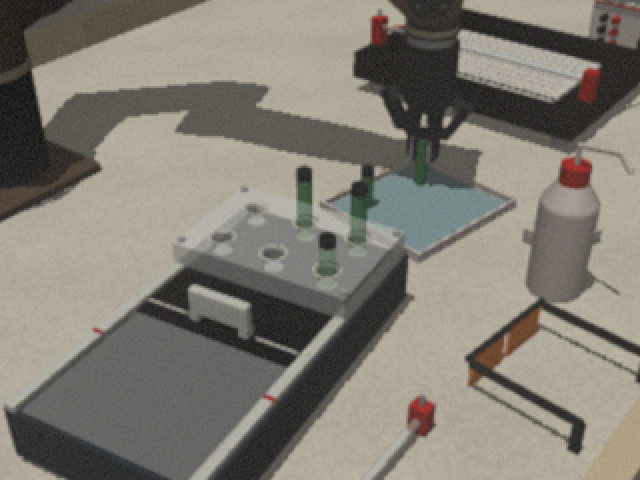

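The scene crop shows the first long rod standing in left_mid beside the long reference rod, and the gripper holding the second over the tray.

>>> jog_arm --pt "0 0 0 -60 0" --pt "0 0 0 -115 -0.19" --pt "0 -60 -20 -120 -0.38" --pt "0 -120 -40 -120 -0.57" --pt "0 -180 -60 -120 -0.76" --pt "0 -240 -74 -120 -0.95" --pt "0 -290 -74 -120 -1.14" --pt "0 -308.3 -74 -120 -1.33" --pt "0 -308.3 -74 -120 -1.52" --pt "0 -308.3 -74 -120 -1.576" --pt "0 -308.3 -74 -115 -1.576" --pt "0 -308.3 -74 -115 -1.576"

```text
t: 14.48
tool_pos: [0.4571, 0.0224, 0.1631]
ee_rot: [0.214, -3.133, -0.0]
ft_force: [-0.4, -0.9, -0.5]
finger_gap: 0.017
```

Run:
```python
from h import *
o=robot.get_obs()
print(o['t'],o['tool_pos'],o['ft_force'],tosh([.4579,.0220,.165],o,3.28))
```

```text
14.475 [0.45713088 0.02238707 0.16311595] [-0.38003917 -0.89007625 -0.51541468] (array([-0.7, -0.5, -1.9]), np.float64(-0.002))
```

Base sits about 16 mm above the mouth; go to 8 mm in.

>>> jog_arm --pt "0 -0.7 -0.4 5 0" --pt "0 -0.7 -0.4 13 0" --pt "0 -0.7 -0.4 17 0" --pt "0 -0.7 -0.4 20 0" --pt "0 -0.7 -0.4 23 0" --pt "0 -0.7 -0.4 24 0" --pt "0 -0.7 -0.4 24 0"

```text
t: 15.35
tool_pos: [0.4584, 0.0219, 0.1399]
ee_rot: [-0.217, 3.134, -0.0]
ft_force: [0.1, -0.0, 0.9]
finger_gap: 0.0172
```

>>> jog_arm --pt "0 0 0 6 0" --pt "0 0 0 10 0" --pt "0 0 0 11 0" --pt "0 0 0 11 0"

```text
t: 15.85
tool_pos: [0.4585, 0.0219, 0.1295]
ee_rot: [0.217, -3.134, -0.0]
ft_force: [-1.5, 0.3, 5.2]
finger_gap: 0.0171
```

>>> jog_arm --pt "40 0 0 0 0" --pt "40 0 0 0 0" --pt "40 0 0 -30 0" --pt "40 0 0 -60 0" --pt "40 0 60 -60 0" --pt "40 -15 120 -60 0" --pt "40 -30 180 -60 0" --pt "45 -36 216 -40 0" --pt "50 -36 216 0 0" --pt "50 -36 216 0 0" --pt "50 -36 216 50 0" --pt "50 -36 216 92 0" --pt "50 -36 216 92 0" --pt "0 -36 216 92 0" --pt "0 -36 216 92 0" --pt "0 -36 216 92 0" --pt "0 -36 216 92 0" --pt "0 -36 216 92 0"

```text
t: 18.1
tool_pos: [0.4666, 0.2414, 0.0397]
ee_rot: [-0.217, 3.129, 0.001]
ft_force: [-0.4, -0.4, 6.2]
finger_gap: 0.0173
```

>>> jog_arm --pt "40 0 0 0 0" --pt "40 0 0 0 0" --pt "40 0 0 0 0.19" --pt "40 0 0 0 0.38" --pt "40 0 0 0 0.57" --pt "40 0 0 0 0.76" --pt "40 0 0 0 0.95" --pt "40 0 0 0 1.14" --pt "40 0 0 0 1.33" --pt "40 0 0 0 1.52" --pt "40 0 0 0 1.571" --pt "40 0 0 0 1.571" --pt "0 0 0 0 1.571" --pt "0 0 0 0 1.571" --pt "0 0 0 0 1.571" --pt "0 0 0 0 1.571"

```text
t: 20.1
tool_pos: [0.4642, 0.2408, 0.0367]
ee_rot: [-2.063, -2.369, 0.0]
ft_force: [0.5, 0.4, -0.8]
finger_gap: 0.0167
```

Run:
```python
from h import *
o=robot.get_obs()
print(o['t'],o['tool_pos'],o['ee_rot'],o['ft_force'])
y=.1427;m=np.array([.5233,.0313]);e=np.array([np.cos(y),np.sin(y)]);n=np.array([-e[1],e[0]])
print(np.arctan2(*( m-[.4584,.0219])[::-1]))
for k in(0,1):
  X=m-.07*n-.066*k*e;print(X,tosh([*X,.165],o,3.28))
```

```text
20.1 [0.46423634 0.24076854 0.03673914] [-2.06277431e+00 -2.36939857e+00  2.48164303e-04] [ 0.53291578  0.35190529 -0.82297766]
0.1438379622381147
[ 0.53325513 -0.03798849] (array([-285.6,   30. , -128.3]), np.float64(-1.571))
[ 0.46792598 -0.04737476] (array([-285.9,  -36. , -128.2]), np.float64(-1.571))
```

>>> jog_arm --pt "0 0 0 -60 0" --pt "0 0 0 -120 -0.19" --pt "0 0 0 -180 -0.38" --pt "0 -50 -6 -200 -0.57" --pt "0 -110 -12 -200 -0.76" --pt "0 -170 -20 -200 -0.95" --pt "0 -230 -30 -200 -1.14" --pt "0 -286 -36 -200 -1.33" --pt "0 -286 -36 -200 -1.52" --pt "0 -286 -36 -200 -1.571" --pt "0 -286 -36 -160 -1.571" --pt "0 -286 -36 -118 -1.571" --pt "0 -286 -36 -112 -1.571" --pt "0 -286 -36 -112 -1.571"

```text
t: 21.85
tool_pos: [0.4683, -0.0475, 0.1494]
ee_rot: [-0.217, 3.134, -0.0]
ft_force: [0.1, -0.4, -0.5]
finger_gap: 0.0171
```

Run:
```python
from h import *
o=robot.get_obs()
print(o['t'],o['tool_pos'],o['ft_force'],tosh([.4679,-.0474,.15],o,3.284))
im=robot.read_camera('wrist');cv2.imwrite('pics/w3.png',im[...,::-1])
```

```text
21.85 [ 0.4683313  -0.04751476  0.14944996] [ 0.06468506 -0.42107044 -0.53454303] (array([ 0.4,  0.2, -0.6]), np.float64(-0.004))
```

View pics/w3.png

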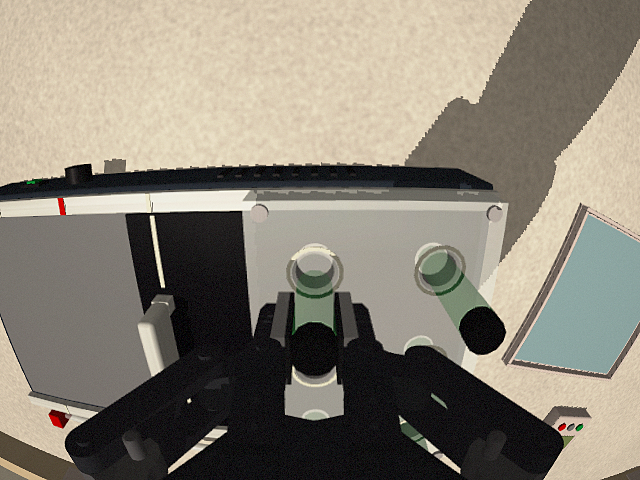

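The short rod hangs centred over the right_near ring at about (315,270), and the second long rod stands in left_near at (437,268).

>>> jog_arm --pt "0 0.3 0.2 6 0" --pt "0 0.3 0.2 13 0" --pt "0 0.3 0.2 16 0" --pt "0 0.3 0.2 19 0" --pt "0 0.3 0.2 22 0" --pt "0 0.3 0.2 23 0" --pt "0 0.3 0.2 23 0"

```text
t: 22.78
tool_pos: [0.4677, -0.0473, 0.1258]
ee_rot: [0.217, -3.134, -0.0]
ft_force: [-0.4, -0.9, -0.6]
finger_gap: 0.0169
```

>>> jog_arm --pt "0 0 0 5 0" --pt "0 0 0 8.5 0" --pt "0 0 0 9 0" --pt "0 0 0 9 0"

```text
t: 23.28
tool_pos: [0.4678, -0.0473, 0.1177]
ee_rot: [0.217, -3.134, -0.0]
ft_force: [-2.5, 0.2, 5.7]
finger_gap: 0.0173
```

>>> jog_arm --pt "40 0 0 0 0" --pt "40 0 0 0 0" --pt "40 0 0 -30 0" --pt "40 0 0 -80 0" --pt "40 0 0 -100 0" --pt "40 0 -60 -100 0" --pt "40 0 -80 -100 0" --pt "40 0 -80 -100 0"

```text
t: 24.28
tool_pos: [0.4784, -0.1272, 0.2162]
ee_rot: [0.213, -3.133, -0.002]
ft_force: [0.3, 0.8, -0.2]
finger_gap: 0.0405
```

Run:
```python
from h import *
o=robot.get_obs();p=[.5460,-.1271,.1435]
print(o['t'],o['tool_pos'],o['ft_force'])
im=robot.read_camera('wrist');cv2.imwrite('pics/w4.png',im[...,::-1])
H=v2w(p,[0,-.012,.097]);print(H,proj('wrist',[*H[:2],.112],o),tosh([*H[:2],.097],o,np.pi+.1435))
for x in(-.035,.035):print(proj('wrist',v2w(p,[x,-.012,.112]),o))
for (x,y,z) in((0,.16,.17),(.066,.16,.17),(-.066,.16,.17),(-.066,.09,.145),(.066,.09,.145)):print(x,y,proj('wrist',v2w(p,[x,y,z]),o).round(),proj('wrist',v2w(p,[x,y,z+.01]),o).round())
```

```text
24.275 [ 0.47843521 -0.12723497  0.21618347] [ 0.28828456  0.79862643 -0.15486517]
[ 0.5477161  -0.13897666  0.097     ] [286.70296266 321.26330224] (array([-67.2, -21.1, 119.1]), np.float64(-0.008))
[284.69548376 279.83972589]
[288.67749829 357.55748564]
0 0.16 [532. 353.] [538. 362.]
0.066 0.16 [507. 419.] [512. 427.]
-0.066 0.16 [556. 267.] [564. 274.]
-0.066 0.09 [444. 255.] [449. 262.]
0.066 0.09 [418. 408.] [420. 417.]
```

View pics/w4.png

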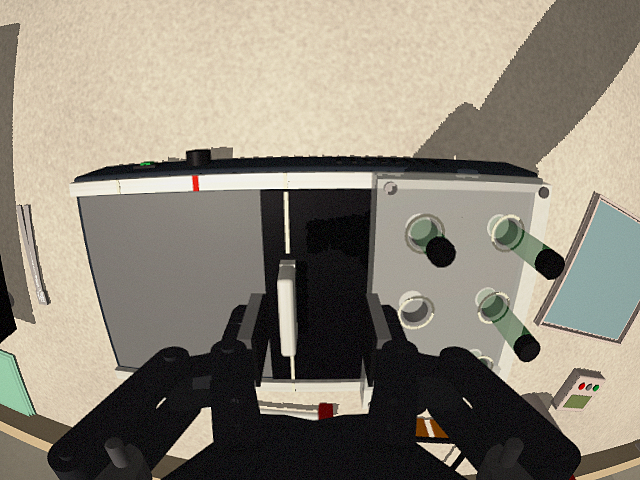

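The wrist view shows three free-standing placed rods, with caps at (441,252), (549,264) and (526,348), and the bare well at right_mid. The handle bar runs from about (289,262) to (287,357) with the shutter shut (its line meets the white mark).

>>> jog_arm --pt "40 -40 -21 20 -0.008" --pt "40 -67 -21 60 -0.008" --pt "40 -67 -21 90 -0.008" --pt "40 -67 -21 115 -0.008" --pt "40 -67 -21 125 -0.008" --pt "40 -67 -21 125 -0.008" --pt "0 -67 -21 125 -0.008" --pt "0 -67 -21 125 -0.008" --pt "0 -67 -21 125 -0.008" --pt "0 -67 -21 125 -0.008" --pt "0 -67 -21 125 -0.008" --pt "0 -67 -21 125 -0.008" --force 60

```text
t: 25.82
tool_pos: [0.5489, -0.1386, 0.0935]
ee_rot: [-0.229, 3.131, -0.002]
ft_force: [-1.0, 0.7, 5.5]
finger_gap: 0.0111
```

Gripped on the 12 mm bar. Pull 70 mm along the viewer's -y.

>>> jog_arm --pt "0 0 -8 0 0" --pt "0 0 -16 0 0" --pt "0 0 -25 0 0" --pt "0 0 -34 0 0" --pt "0 0 -43 0 0" --pt "0 0 -52 0 0" --pt "0 0 -59 0 0" --pt "0 0 -65 0 0" --pt "0 0 -69 0 0" --pt "0 0 -70 0 0" --pt "0 0 -70 0 0" --pt "0 0 -70 0 0" --pt "0 0 -70 0 0" --pt "0 0 -70 0 0"

```text
t: 27.58
tool_pos: [0.5585, -0.2054, 0.0935]
ee_rot: [-0.228, 3.133, 0.006]
ft_force: [-2.7, 7.1, 9.7]
finger_gap: 0.0108
```

Run:
```python
from h import *
o=robot.get_obs();y=.1435
print(o['t'],o['tool_pos'],o['ft_force'],o['finger_gap'],(o['tool_pos'][:2]-[.5477,-.13898])@[-np.sin(y),np.cos(y)])
im=robot.read_camera('wrist');cv2.imwrite('pics/w5.png',im[...,::-1])
im=robot.read_camera('scene');cv2.imwrite('pics/s5.png',im[100:340,160:480,::-1].repeat(2,0).repeat(2,1))
```

```text
27.575 [ 0.55845192 -0.20541442  0.0934997 ] [-2.73714433  7.11553562  9.65533855] 0.010816592474802267 -0.06728919218963895
```

View pics/w5.png

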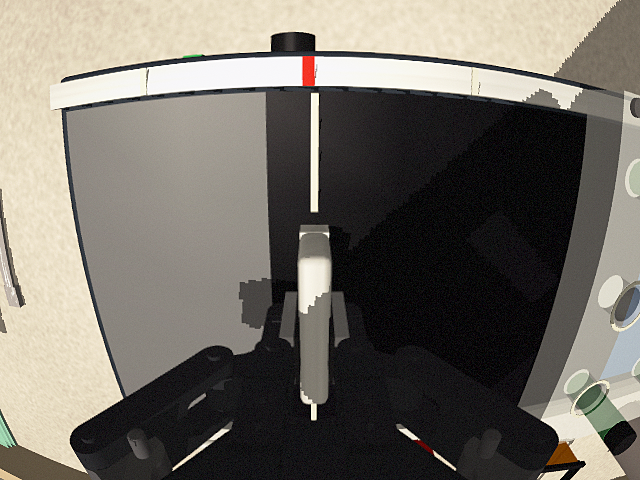

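View pics/s5.png

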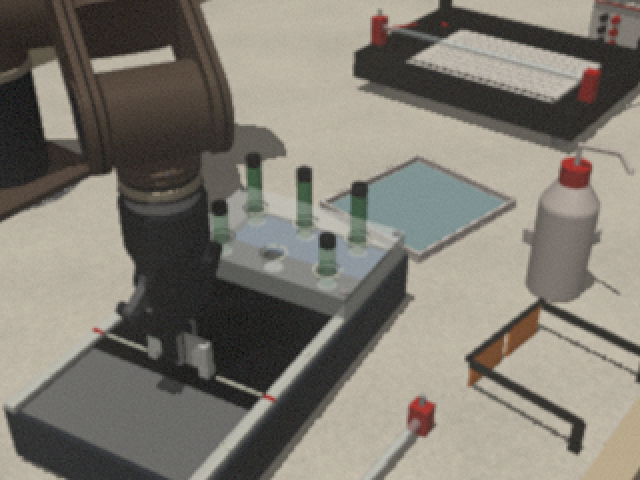

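The shutter line at col 315 stands against the red mark at cols 303–315 (about 2–3 mm short of half). All five rods are upright in their rows and only the left row is lit. I'll hold a second longer and then check the position again.

>>> jog_arm --pt "0 0 -1 0 0" --pt "0 0 -1 0 0" --pt "0 0 -1 0 0" --pt "0 0 -1 0 0" --pt "0 0 -1 0 0" --pt "0 0 -1 0 0" --pt "0 0 -1 0 0" --pt "0 0 -1 0 0"

```text
t: 28.68
tool_pos: [0.5586, -0.2063, 0.0935]
ee_rot: [-0.229, 3.133, 0.006]
ft_force: [-3.1, 7.0, 9.6]
finger_gap: 0.0105
```

Run:
```python
from h import *
o=robot.get_obs();y=.1435
print(o['t'],o['tool_pos'],o['ft_force'],o['finger_gap'],np.abs(o['joint_velocities']).max(),(o['tool_pos'][:2]-[.5477,-.13898])@[-np.sin(y),np.cos(y)])
robot.sign_off()
```

```text
28.675 [ 0.55857511 -0.2063018   0.09350281] [-3.09645678  6.96555991  9.61555263] 0.010518649365062525 0.002687632036375801 -0.06818506162250063
the job is handed in; nothing more can be done
```

I placed all three loose rods and handed the job in at 28.7 s, with the gripper still holding the shutter at about half. The sign-off gives no verdict, so these results rest on my own checks.

- **Rods:** The two long rods are in left_mid and left_near, in the long reference rod's row. The short rod is in right_near, in the short reference rod's row. Each went in without resistance and touched the well floor within about 1 mm of the expected height. In the last pictures all five rods stand upright.
- **Shutter:** The tool position puts it at about 68 mm, and the picture after the main pull put it about 2–3 mm short of the red half mark. It was still, with about 7 N of sideways pull and a 60 N grip, and only the left row lit.
- **Small disagreements:**
  - The last wrist view before the shutter was opened showed the placed rods' caps 4 to 8 pixels from where I predicted. I put this down to the visible cap sides.
  - Gripper readings ran about 1–1.5 mm below the true sizes (17 for an 18 mm rod, 10.5–11 for the 12 mm handle).
- **Other things on the bench:** The gripper never went near them, and nothing looked shifted in the pictures. I did not measure them again.

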